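Stow the crock in the stay-lidded case

ROBOT

A 7-joint arm with a two-finger parallel gripper is mounted at the origin on the work surface. World frame = base frame: x ahead of the robot, y to its left, z up, the work surface at z = 0. Lengths are in m, angles in degrees, forces in N, time in s.
With the tool pointing down it reaches from about 0.425 to 0.875 m from the base axis. Payload 4.7 kg.
Tool frame: the origin (TCP) lies midway between the tips of the shut fingers; the grasp point (between the pads) lies 19 mm behind it; z points along the fingers, y is the line along which they close (so a half turn about z gives the same grasp; the last joint's range is limited). The gripper opens to 87 mm and grips with 3 to 60 N. Pads are 19 mm wide; open, the fingers measure 117 mm over their backs; the gripper's body (75 mm by 190 mm) begins 51 mm behind the grasp point.
Start: joints at [-70.01, 18.392, -4.016, 83.108, 1.295, 78.541, -3.26], TCP at [0.214, 0.614, 0.223] pointing down, gripper open.
Joint ranges: [-163.93, 163.93], [-17.29, 119.83], [-79.2, 71.16], [3.27, 140.29], [-89.18, 269.18], [5.43, 117.66], [-154.24, 154.24]. Speed limits (degrees/s): [147.25, 147.25, 180, 180, 180, 180, 180].

INTERFACE

Orientations are given as [roll, pitch, yaw] about the fixed x, y, z axes, in that order (R = Rz(yaw) Ry(pitch) Rx(roll)).
In Python, from cell import env gives the robot as it stands. The module is installed in compiled form; this text tells all that it offers.
- The arm moves only by the tool step_arm, never from a script. Its argument "rows" is a list of rows, each an object with "angular": the turn, a rotation vector about the tool's x, y, z in units of pi rad (1.0 is pi rad), a list of three; "slide": the shift along the tool's x, y, z in units of 500 mm (1.0 is 500 mm), a list of three; "jaw": the opening, from 0 (shut) to 1 (fully open). A call has 1 to 10 rows; each row shifts and turns the commanded pose from where the row before left it, along the tool's axes as they then stand; what a row does not reach is not made up. A row lasts 1/8 s, in which the tool goes at most 62.5 mm and 10.7 degrees, less where a joint would pass 70% of its speed; a pose out of reach is approached as far as the arm can. A call with a number of a shift or a turn outside -1 to 1 is refused whole. A call with a gripper value outside its range is refused whole. The fingers move at their own pace and stop on an object; "newtons" is the grip in N (left out, the last holds). Time passes only in rows, so rows that do not move let the fingers close. It gives the time, the measured TCP pose, the force, the opening and the grip force at its end, in the units of the state.
- env.get_obs(): the state, without advancing time (a new reading comes with each control period).
- env.read_camera(name): name is "side" or "top" or "wrist"; returns the picture (384x512x3 uint8, red, green, blue); there is no depth.
- env.camera_info(name): a dict with "fx", "fy", "cx", "cy" (pixels), "k1" (the pictures are not rectified: a ray, as slopes to the right and down, at radius r is drawn at 1 + k1 r^2 times it, then the intrinsics apply), "R" (3x3) and "t" (3): a world point X has camera coordinates R X + t. Camera axes: x right, y down, z forward; pixel columns grow to the right and rows downward; lengths in m; the calibration is good to about 2 mm. A picture is of the moment at which its call begins: read the wrist's pose just before it. camera_info takes no time and is no camera call; for the wrist camera it gives the pose at the moment of the call.
- env.sign_off(): hands the job in; it is judged then, once.
The state is a dict: "time_s": time; "qpos": joint angles; "joint_velocities": joint speeds; "effort": joint torques, N m; "tool_pos": TCP position; "tool_rot": TCP orientation; "force": force on the tool from outside, world axes, zero at the start; "wrist_torque": the same for the moment, N m; "grip_width": finger opening in m; "grasp_force": force on a finger pad.
Only numpy, scipy, OpenCV 4.12 (cv2) and the standard library are available. Lean on these libraries where they do the work, as an engineer would, in place of code of your own. Each camera call takes 0.05 s, during which the arm holds its last target. There are 200 camera calls.

TASK

Raise the green case's lid by its bar handle, feeling for the point where the folding stay straightens and locks so that the lid stands open by itself, let go, and set (not drop) the small white crock upright on the case's floor. Then break the stay at its joint by the orange grip and lower the lid gently with it, never letting it fall, until it is fully shut. Never strain the stay, by pulling on after it is straight, squeezing or pushing it against its stop, or forcing the lid down on it, and leave everything else on the sheet as it is.

Things in the scene. Friction and masses are not known exactly. Their poses are not given: they have to be found in the camera images.
- case: Green painted open-topped case with a green lid, 200 mm deep (x) x 220 mm wide (y) x 100 mm high, walls and floor 6 mm thick. Origin: centre of its underside, on the sheet (z = 0); axes: x to the hinge side (away from the robot), y along the hinge, z up. The case is fixed to the sheet. With the lid up there is most room over the half nearer the robot.
- case_hinge (a point): Middle of the lid's hinge line (parallel to the case's y) on the far top edge of the case, 100 mm in x and 100 mm in z from the origin of case; same axes as the case. The lid's side pivot for the stay is 100 mm from this line. The stay comes straight at a lid angle somewhere between about 1.04 and 1.4 rad, different each time: found by feel.
- lid (a joint): Lid angle, rad: 0 shut, growing as its near edge rises. Lid 204 x 220 x 10 mm, about 0.6 kg, some 4 N at the bar to start lifting. A light hinge damper does not stop it falling: let go unlatched it slams within a second. Lower it at under about 1 rad/s; 1.5 counts as falling.
- lid_bar (a point): Middle of the lid's round steel handle bar: 12 mm thick, 90 mm long along the hinge direction, on posts at its two ends, 29 mm clear of the lid's face. Lid shut: 180 mm nearer the robot than the hinge line and 47 mm above it. It swings on an arc about case_hinge and can turn between the fingers, so the tool may stay pointing down.
- stay (a joint): Bend of the folding stay's middle joint, rad: about 0 folded (lid shut, within 0.35), 2.55 with its links in line, 2.69 on its stop = locked. A weak spring carries it past straight by itself. To break it draw the middle joint toward the robot (case -x) and slightly up with 2 to 5 N; past straight the lid's weight folds it (to about 10 N at the grip).
- stay_bar (a point): Orange round grip bar at the stay's middle joint, 14 mm thick, 66 mm long, along case -y, 172 mm from the case's mid-plane at this point (43 mm from its inner end). It runs on an 82 mm circle about the foot pivot, which is 80 mm nearer the robot than the hinge line and 25 to 47 mm below it: above the pivot when locked, on the robot's side of it near rim level when shut. Holding it holds the lid.
- foot (a joint): How far the stay's sprung foot pivot is dragged from its seat, m, positive up; a stiff spring, 30 N per mm. Pulling on after the stay is straight lifts it (about 12 N at the lid bar per mm); forcing the lid down on the locked stay presses it down. Over 1.5 mm either way strains the stay. So does squeezing the orange grip hard off its centre, or pushing it from the robot, while locked.
- crock: Small white ceramic crock, open topped, straight sided, 56 mm across (59 at the rim), 70 mm high, wall 5 mm, 0.22 kg. Origin at the centre of its underside, z up.
- jar0: Empty clear glass jar, 68 mm across, 105 mm high, standing; leave alone. Origin at the centre of its underside.
- jar1: Empty clear glass jar, 68 mm across, 105 mm high, standing; leave alone. Origin at the centre of its underside.
- jar2: Empty clear glass jar, 68 mm across, 105 mm high, standing; leave alone. Origin at the centre of its underside.
- opener: Jar opener, two red handles and steel jaws, about 220 x 80 x 22 mm, lying; leave alone. Origin near its middle.
- lifter: Steel lid lifter with dark wooden handle, about 190 x 30 x 10 mm, lying; leave alone. Origin near its middle.
- tongs: Wooden jar tongs, about 240 x 90 x 18 mm, lying; leave alone. Origin near its middle.
Things that resemble listed ones, but are neither listed nor needed, are in the scene too. What is meant by the crock is not pink, purple or red, and is the smaller of those in its own colour.

How it is judged:
By the outcome, as a careful person would: the job done as asked, in the order asked, and still so for the second after the job is handed in, with the robot touching nothing.
It also fails if it takes over 72 s, if anything falls off the work surface, if the arm or the gripper's body presses on something with over 40 N, if the wrist force passes 120 N, or if a joint passes its speed limit or range.

## Working session

There is one attempt and no reset: what is moved stays moved. The work goes in short steps, Python scripts to look and compute and a tool call to move; the robot and the scene stay as the last step left them, time stands still between calls to the robot, and variables do not carry over. Pictures are saved under pics/ and viewed, at most 10 in all, crops included, and the job is handed in when it is done.

Besides the shell and the picture viewer there is one more tool, called after "Request:" as name([rows], argument=value, ...), one row to a line, values as JSON. step_arm: Moves the arm, as the interface text tells. Shifts and turns lie within -1 to 1; 1 stands for 500 mm of shift or pi rad of turn. Its arguments: {"type":"object","properties":{"rows":{"type":"array"},"newtons":{"type":"number"}},"required":["rows"]}

```bash
mkdir -p pics; cat > h.py <<'E'
import numpy as np, cv2
from cell import env
from scipy.spatial.transform import Rotation as Ro
def K(ci): return np.array([[ci['fx'],0,ci['cx']],[0,ci['fy'],ci['cy']],[0,0,1.]]), np.array([ci['k1'],0,0,0,0.])
def ray(name,uv,ci=None):
    ci=ci or env.camera_info(name); k,d=K(ci); R=np.array(ci['R']);t=np.array(ci['t'])
    p=cv2.undistortPoints(np.array(uv,float).reshape(-1,1,2),k,d).reshape(-1,2)
    return -R.T@t, np.c_[p,np.ones(len(p))]@R
def plane(name,uv,z,ci=None):
    c,d=ray(name,uv,ci); return c+d*((z-c[2])/d[:,2])[:,None]
def proj(name,X,ci=None):
    ci=ci or env.camera_info(name); k,d=K(ci)
    return cv2.projectPoints(np.array(X,float).reshape(-1,1,3),cv2.Rodrigues(np.array(ci['R']))[0],np.array(ci['t']),k,d)[0].reshape(-1,2)
def tri(n1,u1,n2,u2):
    c1,d1=ray(n1,u1);c2,d2=ray(n2,u2);d1=d1[0];d2=d2[0]
    s=np.linalg.lstsq(np.c_[d1,-d2],c2-c1,rcond=None)[0]
    a=c1+s[0]*d1;b=c2+s[1]*d2; return (a+b)/2,np.linalg.norm(a-b)
def snap(name,fn):
    im=env.read_camera(name); cv2.imwrite('pics/'+fn,im[:,:,::-1]); return im
E
python3 - <<'E'
from h import *
a=snap('top','top0.png');b=snap('side','side0.png')
cv2.imwrite('pics/both0.png',cv2.resize(np.vstack([a,b])[:,:,::-1],None,fx=0.78,fy=0.78) if 0 else np.hstack([a,b])[:,:,::-1])
for n in('top','side'):
    ci=env.camera_info(n);print(n,ci, -np.array(ci['R']).T@ci['t'])
print(env.get_obs())
E
```

```text
top {'fx': 464.68711707826054, 'fy': 464.68711707826054, 'cx': 253.60579301895916, 'cy': 183.11164523931438, 'k1': -0.15320919665156996, 'R': array([[ 0.02368928, -0.99951804, -0.02006278],
       [-0.99797645, -0.02245871, -0.05948619],
       [ 0.05900693,  0.02143136, -0.99802749]]), 't': array([0.00975224, 0.48021253, 1.52875368])} [ 0.3888027  -0.01223079  1.55449988]
side {'fx': 437.18471922701025, 'fy': 437.18471922701025, 'cx': 251.02575280358775, 'cy': 188.813397692888, 'k1': -0.17168040558353673, 'R': array([[ 0.82581421, -0.56393727,  0.00237631],
       [-0.31050428, -0.45820335, -0.83284859],
       [ 0.47076319,  0.68704035, -0.55349578]]), 't': array([-0.40022356,  0.22245792,  1.51355481])} [-0.31294146 -1.16364324  1.02397101]
{'time_s': 0.1, 'qpos': array([-70.00735643,  18.43349468,  -4.01614072,  83.1678588 ,
         1.29553146,  78.54099494,  -3.2602499 ]), 'joint_velocities': array([ 0.13697106, -0.02076435,  0.16824895, -0.1568733 ,  0.05620318,
       -0.05352557,  0.03237232]), 'effort': array([-2.10900826e-04, -4.92575383e+01, -4.05522035e-01, -3.13397527e+01,
       -6.40920061e-02,  3.96713137e-02,  7.79858942e-05]), 'tool_pos': array([0.21348116, 0.61341848, 0.22158638]), 'tool_rot': array([-1.79902916e+02,  5.81282122e-03,  1.60817389e+02]), 'force': array([-0.10411795, -0.37278125,  0.13617052]), 'wrist_torque': array([-0.01739398, -0.00937818,  0.05235202]), 'grasp_force': 0.0, 'grip_width': 0.08699295098594031}
```

```bash
python3 -c "
import cv2
for n in('top','side'): cv2.imwrite(f'pics/{n}0b.png',cv2.resize(cv2.imread(f'pics/{n}0.png'),(800,600),interpolation=cv2.INTER_CUBIC))"
```

```text
(no output)
```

View pics/top0b.png

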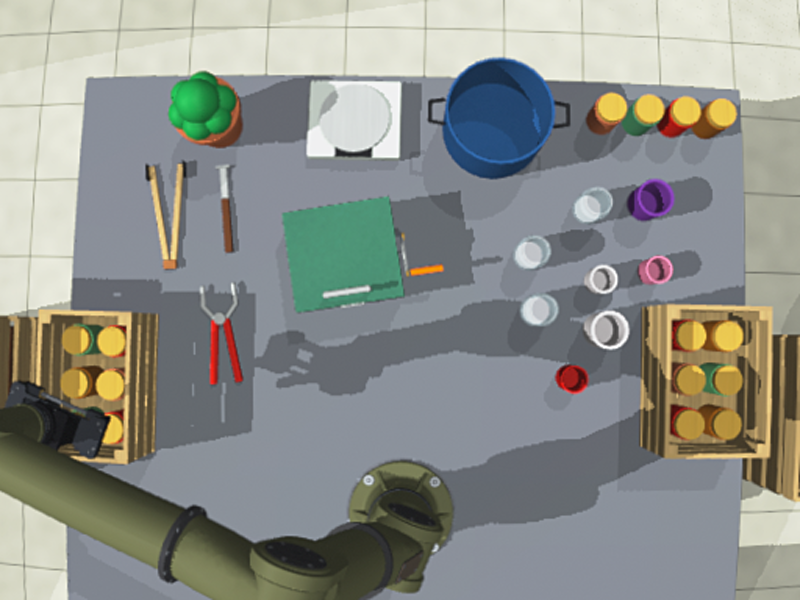

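View pics/side0b.png

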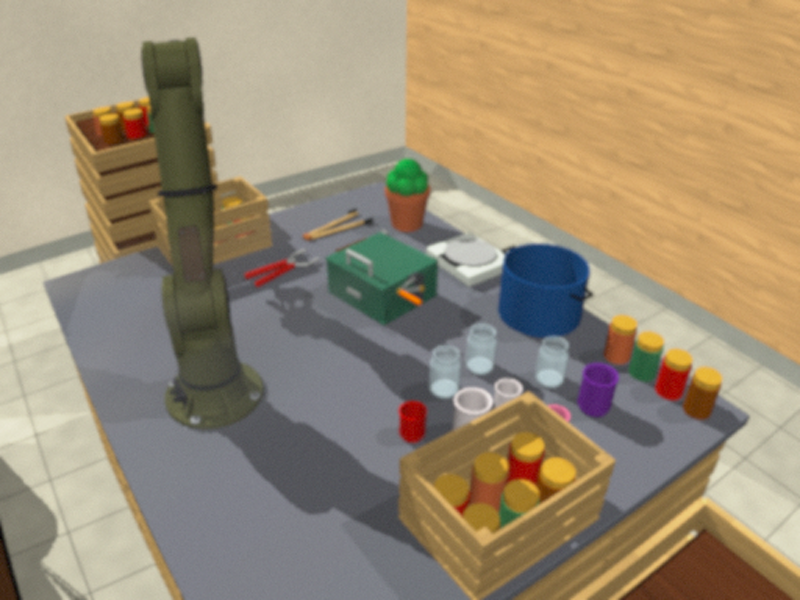

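Top view (800-wide picture): green case centred (345,253), bar handle (347,291), orange grip (425,269). There are two white crocks, at (602,278) and (607,330). The one at (602,278) is smaller; the others are pink (656,268), purple (653,200) and red (572,378). Jars stand at (593,205), (532,252) and (540,310). I'll measure and confirm in a crop.

```bash
python3 - <<'E'
from h import *
im=cv2.imread('pics/top0.png'); hsv=cv2.cvtColor(im,cv2.COLOR_BGR2HSV)
g=cv2.inRange(hsv,(65,90,60),(90,255,255)); 
cs=[c for c in cv2.findContours(g,0,1)[0] if cv2.contourArea(c)>2000]
for c in cs:
    c=cv2.convexHull(c); r=cv2.minAreaRect(c); ap=cv2.approxPolyDP(c,6,True).reshape(-1,2); print('lid quad',ap.tolist(),cv2.contourArea(c))
    P=plane('top',ap,0.11); print(P.round(4)); print([np.linalg.norm(P[i]-P[i-1]).round(4) for i in range(len(P))])
o=cv2.inRange(hsv,(5,180,150),(18,255,255)); o[:, :250]=0;o[:,300:]=0;o[:150]=0;o[190:]=0
ys,xs=np.nonzero(o); print('orange',len(xs)); r=cv2.minAreaRect(np.c_[xs,ys].astype(np.float32)); b=cv2.boxPoints(r);print(b, plane('top',b,0.1).round(4), plane('top',[r[0]],0.1))
# white bar
w=cv2.inRange(hsv,(0,0,150),(180,60,255)); m=np.zeros_like(w); m[170:200,195:262]=255; w2=w&m
ys,xs=np.nonzero(w2); r=cv2.minAreaRect(np.c_[xs,ys].astype(np.float32)); b=cv2.boxPoints(r); print('bar',len(xs),r,plane('top',b,0.147).round(4),plane('top',[r[0]],0.147))
# crocks
for (u,v,h,n) in((602,278,.07,'small'),(607,330,.09,'big')):
    u*=.64;v*=.64; m=np.zeros_like(w); cv2.circle(m,(int(u),int(v)),18,255,-1); w3=cv2.inRange(hsv,(0,0,170),(180,40,255))&m
    c=max(cv2.findContours(w3,0,1)[0],key=cv2.contourArea); c=cv2.convexHull(c); e=cv2.fitEllipse(c); P=plane('top',[e[0]],h)[0]; q=plane('top',c.reshape(-1,2),h); print(n,e,P.round(4),'diam',(q.max(0)-q.min(0)).round(4))
crop=np.hstack([cv2.resize(im[95:260,330:440],(400,600)), cv2.resize(cv2.imread('pics/top0.png')[110:210,170:300],(400,308)) if 0 else np.vstack([cv2.resize(im[115:205,175:305],(400,277)),cv2.resize(cv2.imread('pics/side0.png')[140:220,200:300],(400,323))])])
cv2.imwrite('pics/crop0.png',crop)
E
```

```text
lid quad [[248, 126], [258, 189], [190, 199], [181, 137]] 4445.5
[[0.6537 0.0407 0.11  ]
 [0.4562 0.0047 0.11  ]
 [0.42   0.2165 0.11  ]
 [0.615  0.2517 0.11  ]]
[np.float64(0.2145), np.float64(0.2008), np.float64(0.2149), np.float64(0.1981)]
orange 57
[[262.54913 172.06937]
 [281.86127 169.09827]
 [282.42773 172.78033]
 [263.1156  175.75143]] [[ 0.5102 -0.0083  0.1   ]
 [ 0.5209 -0.0687  0.1   ]
 [ 0.5093 -0.0707  0.1   ]
 [ 0.4986 -0.0103  0.1   ]] [[ 0.50972809 -0.03947128  0.1       ]]
bar 189 ((233.7220458984375, 185.55111694335938), (29.0567684173584, 53.757015228271484), 87.70938873291016) [[ 5.024e-01  1.631e-01  1.470e-01]
 [ 5.125e-01 -5.000e-04  1.470e-01]
 [ 4.244e-01 -6.000e-03  1.470e-01]
 [ 4.140e-01  1.570e-01  1.470e-01]] [[0.46323922 0.07821007 0.147     ]]
small ((384.7720642089844, 178.18775939941406), (17.96900177001953, 21.053964614868164), 91.99134063720703) [ 0.502 -0.403  0.07 ] diam [0.0585 0.0658 0.    ]
big ((388.6828918457031, 210.6020050048828), (24.139921188354492, 27.836902618408203), 101.62017822265625) [ 0.3977 -0.4113  0.09  ] diam [0.0792 0.091  0.    ]
```

View pics/crop0.png

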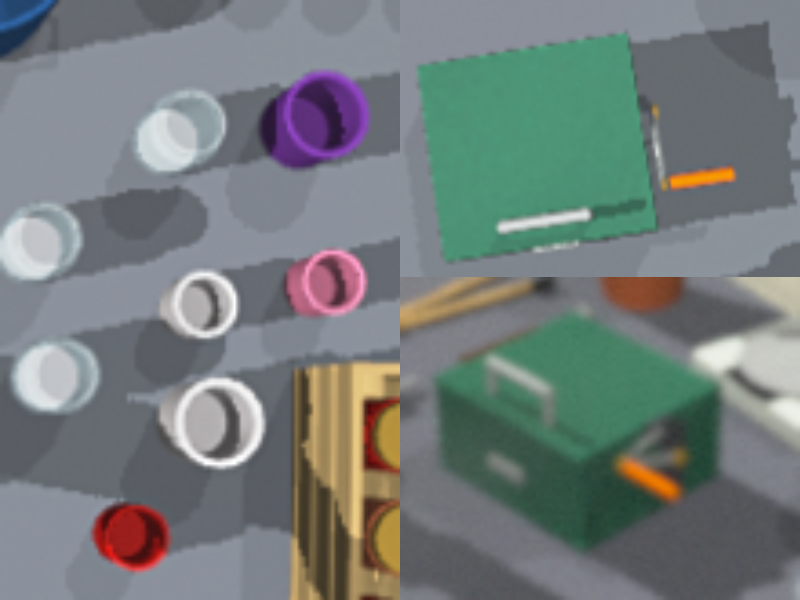

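Crop: the small white crock is at crop (200,303), clearly smaller than the white one at (210,422), so it is the target. The bar handle and the orange grip are both visible. Next I check the case model by reprojecting it.

```bash
cat >> h.py <<'E'
YAW=np.deg2rad(10.2); HX=np.array([.6366,.1465,.1])
Rc=Ro.from_euler('z',YAW).as_matrix()
def H2W(p): return HX+np.atleast_2d(p)@Rc.T      # hinge frame -> world
def W2H(p): return (np.atleast_2d(p)-HX)@Rc
def to(pos,yaw=None,n=None):                      # remaining tool-axis slide (units) and turn about tool z
    o=env.get_obs(); R=Ro.from_euler('xyz',o['tool_rot'],degrees=True)
    Rt=Ro.from_euler('xyz',[180,0,o['tool_rot'][2] if yaw is None else yaw],degrees=True)
    rv=(R.inv()*Rt).as_rotvec()/np.pi
    d=np.array(pos)-o['tool_pos']
    print('pos',o['tool_pos'].round(4),'rot',o['tool_rot'].round(2),'turn',rv.round(4),'slide now',(R.inv().apply(d)/.5).round(4),'slide after turn',(Rt.inv().apply(d)/.5).round(4))
E
python3 - <<'E'
from h import *
im=cv2.imread('pics/top0.png'); hsv=cv2.cvtColor(im,cv2.COLOR_BGR2HSV)
w=cv2.inRange(hsv,(0,0,140),(180,60,255)); m=np.zeros_like(w); m[180:192,203:242]=255;w&=m
c=max(cv2.findContours(w,0,1)[0],key=cv2.contourArea); r=cv2.minAreaRect(c); print('bar top',r)
print('W',plane('top',[r[0]],.15), W2H(plane('top',[r[0]],.15)))
B=[[-.18,-.045,.047],[-.18,.045,.047],[-.18,0,.047]]
print('proj top',proj('top',H2W(B)).round(1).tolist(),'side',proj('side',H2W(B)).round(1).tolist())
# orange in side
s=cv2.imread('pics/side0.png'); hs=cv2.cvtColor(s,cv2.COLOR_BGR2HSV); o=cv2.inRange(hs,(5,170,150),(18,255,255)); m=np.zeros_like(o);m[178:200,248:280]=255;o&=m
ys,xs=np.nonzero(o); r=cv2.minAreaRect(np.c_[xs,ys].astype(np.float32)); print('orange side',len(xs),r)
X,e=tri('top',[[272.5,172.4]],'side',[r[0]]); print('grip centre',X.round(4),'gap',e.round(4),'hinge frame',W2H(X).round(4))
# lid corners, side proj vs mask
L=[[-.204,-.11,.01],[-.204,.11,.01],[0,.11,.01],[0,-.11,.01]]; print('lid proj side',proj('side',H2W(L)).round(1).tolist(),'top',proj('top',H2W(L)).round(1).tolist())
g=cv2.inRange(hs,(65,80,40),(92,255,255)); m=np.zeros_like(g); m[140:210,200:290]=255; g&=m; q=cv2.approxPolyDP(cv2.convexHull(max(cv2.findContours(g,0,1)[0],key=cv2.contourArea)),3,True).reshape(-1,2); print('side hull',q.tolist())
to(H2W([-.18,0,.127])[0],100.2)
E
```

```text
bar top ((221.43638610839844, 186.08668518066406), (4.257601261138916, 29.72718048095703), 81.25383758544922)
W [[0.46060655 0.11530381 0.15      ]] [[-0.17873634  0.0004626   0.05      ]]
proj top [[236.3, 184.2], [207.2, 188.8], [221.7, 186.5]] side [[237.3, 168.9], [222.0, 160.7], [229.5, 164.8]]
orange side 60 ((261.9000244140625, 189.70001220703125), (15.652474403381348, 4.0249223709106445), 26.56505012512207)
grip centre [ 0.5094 -0.039   0.0947] gap 0.0021 hinge frame [[-0.1581 -0.1601 -0.0053]]
lid proj side [[244.4, 185.8], [207.5, 164.9], [243.3, 148.4], [280.4, 166.7]] top [[258.8, 189.3], [189.3, 200.1], [180.1, 136.3], [248.8, 125.3]]
side hull [[242, 149], [278, 166], [279, 172], [278, 188], [247, 206], [223, 192], [211, 177], [209, 165]]
pos [0.2135 0.6134 0.2216] rot [-1.7990e+02  1.0000e-02  1.6082e+02] turn [-5.000e-04  3.000e-04  3.368e-01] slide now [-0.7924 -0.7806 -0.0094] slide after turn [-1.0689  0.3075 -0.0108]
```

Request:
step_arm([
  {"angular": [0, 0, 0.034], "slide": [-0.08, -0.078, 0], "jaw": 1},
  {"angular": [0, 0, 0.034], "slide": [-0.088, -0.069, 0], "jaw": 1},
  {"angular": [0, 0, 0.034], "slide": [-0.095, -0.059, 0], "jaw": 1},
  {"angular": [0, 0, 0.034], "slide": [-0.1, -0.049, 0], "jaw": 1},
  {"angular": [0, 0, 0.034], "slide": [-0.105, -0.038, 0], "jaw": 1},
  {"angular": [0, 0, 0.034], "slide": [-0.108, -0.026, 0], "jaw": 1},
  {"angular": [0, 0, 0.034], "slide": [-0.11, -0.015, 0], "jaw": 1},
  {"angular": [0, 0, 0.033], "slide": [-0.111, -0.003, 0], "jaw": 0.7},
  {"angular": [0, 0, 0.033], "slide": [-0.111, 0.009, 0], "jaw": 0.55},
  {"angular": [0, 0, 0.033], "slide": [-0.109, 0.02, 0], "jaw": 0.5},
], newtons=20)

```text
time_s: 1.35
tool_pos: [0.4627, 0.114, 0.2224]
tool_rot: [180.0, -0.0, 100.0]
force: [0.8, 0.9, -0.4]
grip_width: 0.0646
grasp_force: 0.0
```

```bash
python3 - <<'E'
from h import *
to(H2W([-.18,0,.028])[0],100.2)
E
```

```text
pos [0.4627 0.114  0.2224] rot [ 1.7999e+02 -2.0000e-02  9.9970e+01] turn [ 0.     -0.0001 -0.0013] slide now [ 0.0024 -0.0062  0.1888] slide after turn [ 0.0025 -0.0062  0.1888]
```

Request:
step_arm([
  {"angular": [0, 0, 0], "slide": [0.002, -0.006, 0.04], "jaw": 0.5},
  {"angular": [0, 0, 0], "slide": [0, 0, 0.06], "jaw": 0.5},
  {"angular": [0, 0, 0], "slide": [0, 0, 0.06], "jaw": 0.5},
  {"angular": [0, 0, 0], "slide": [0, 0, 0.028], "jaw": 0.5},
  {"angular": [0, 0, 0], "slide": [0, 0, 0], "jaw": 0.0},
  {"angular": [0, 0, 0], "slide": [0, 0, 0], "jaw": 0.0},
  {"angular": [0, 0, 0], "slide": [0, 0, 0], "jaw": 0.0},
  {"angular": [0, 0, 0], "slide": [0, 0, 0], "jaw": 0.0},
], newtons=10)

```text
time_s: 2.35
tool_pos: [0.4613, 0.1166, 0.1296]
tool_rot: [179.7, -0.0, 100.2]
force: [10.5, 1.3, -6.7]
grip_width: 0.0116
grasp_force: 9.4
```

Request:
step_arm([
  {"angular": [0, 0, 0], "slide": [0, 0.004, 0], "jaw": 0.0},
  {"angular": [0, 0, 0], "slide": [0, 0, 0], "jaw": 0.0},
  {"angular": [0, 0, 0], "slide": [0, 0, -0.004], "jaw": 0.0},
  {"angular": [0, 0, 0], "slide": [0, 0, 0], "jaw": 0.0},
], newtons=25)

```text
time_s: 2.85
tool_pos: [0.4615, 0.1167, 0.1303]
tool_rot: [180.0, -0.0, 100.2]
force: [3.8, 1.3, -3.8]
grip_width: 0.0109
grasp_force: 25.0
```

Request:
step_arm([
  {"angular": [0, 0, 0], "slide": [0, 0.0095, -0.031], "jaw": 0},
  {"angular": [0, 0, 0], "slide": [0, 0.0122, -0.0301], "jaw": 0},
  {"angular": [0, 0, 0], "slide": [0, 0.0148, -0.0289], "jaw": 0},
  {"angular": [0, 0, 0], "slide": [0, 0.0173, -0.0275], "jaw": 0},
  {"angular": [0, 0, 0], "slide": [0, 0.0196, -0.0259], "jaw": 0},
  {"angular": [0, 0, 0], "slide": [0, 0.0218, -0.0241], "jaw": 0},
])

```text
time_s: 3.6
tool_pos: [0.5066, 0.1246, 0.2144]
tool_rot: [-179.7, 0.0, 100.2]
force: [-1.5, 1.4, -4.7]
grip_width: 0.0112
grasp_force: 25.0
```

```bash
sed -i 's/HX=np.array(\[.6366,.1465,.1\])/HX=np.array([.6386,.1468,.1])/' h.py; cat >> h.py <<'E'
def lid(): # lid angle, radius from grasp point
    p=np.array(env.get_obs()['tool_pos'])+[0,0,.019]; q=W2H(p)[0]
    return np.arctan2(q[2],-q[0])-np.arctan2(47,180), np.hypot(q[0],q[2]), q
def orange(name,box):
    im=env.read_camera(name); hs=cv2.cvtColor(im,cv2.COLOR_RGB2HSV); o=cv2.inRange(hs,(5,170,140),(18,255,255)); m=np.zeros_like(o); u0,v0,u1,v1=box; m[v0:v1,u0:u1]=255; o&=m
    n,l,st,ce=cv2.connectedComponentsWithStats(o); k=1+np.argmax(st[1:,4]); ys,xs=np.nonzero(l==k); r=cv2.minAreaRect(np.c_[xs,ys].astype(np.float32)); return r,len(xs),im
def grip():
    a,na,_=orange('top',(245,120,310,200)); b,nb,_=orange('side',(235,130,310,205)); X,e=tri('top',[a[0]],'side',[b[0]])
    print('orange px',np.round(a[0],1),na,np.round(b[0],1),nb,'world',X.round(4),'gap',e.round(4),'hinge',W2H(X)[0].round(4)); return X
E
python3 - <<'E'
from h import *
print(lid(),env.get_obs()['force']); grip()
E
```

```text
(np.float64(0.5282114638989078), np.float64(0.18900218781388695), array([-0.13388216,  0.00157143,  0.13340687])) [-1.46284032  1.38103904 -4.68088052]
orange px [272.  164.7] 74 [259.  137.5] 95 world [ 0.5065 -0.0297  0.3154] gap 0.0143 hinge [-0.1613 -0.1503  0.2154]
```

Request:
step_arm([
  {"angular": [0, 0, 0], "slide": [0, 0.0238, -0.0221], "jaw": 0},
  {"angular": [0, 0, 0], "slide": [0, 0.0256, -0.0199], "jaw": 0},
  {"angular": [0, 0, 0], "slide": [0, 0.0273, -0.0176], "jaw": 0},
  {"angular": [0, 0, 0], "slide": [0, 0, 0], "jaw": 0},
])

```text
time_s: 4.2
tool_pos: [0.5447, 0.1314, 0.2463]
tool_rot: [-179.8, -0.0, 100.2]
force: [-7.7, -1.8, 8.3]
grip_width: 0.0113
grasp_force: 25.0
```

```bash
sed -i "s/(235,130,310,205)/(250,160,300,205)/" h.py
python3 - <<'E'
from h import *
print(lid(),env.get_obs()['force']); grip()
a=cv2.resize(env.read_camera('side')[90:225,190:330],(560,540))
b=env.read_camera('top')[110:210,170:300]; cv2.imwrite('pics/mid.png',np.hstack([a,cv2.resize(b,(240,540*0+185)) if 0 else np.vstack([cv2.resize(b,(240,185)),np.zeros((355,240,3),np.uint8)])])[:,:,::-1])
E
```

```text
(np.float64(0.7928743704592309), np.float64(0.19071706810316782), array([-0.09517921,  0.00146022,  0.16526923])) [-7.67608892 -1.80952812  8.25331516]
orange px [271.  157.5] 76 [269.7 175.1] 52 world [ 0.5505 -0.0323  0.1428] gap 0.0031 hinge [-0.1184 -0.1607  0.0428]
```

View pics/mid.png

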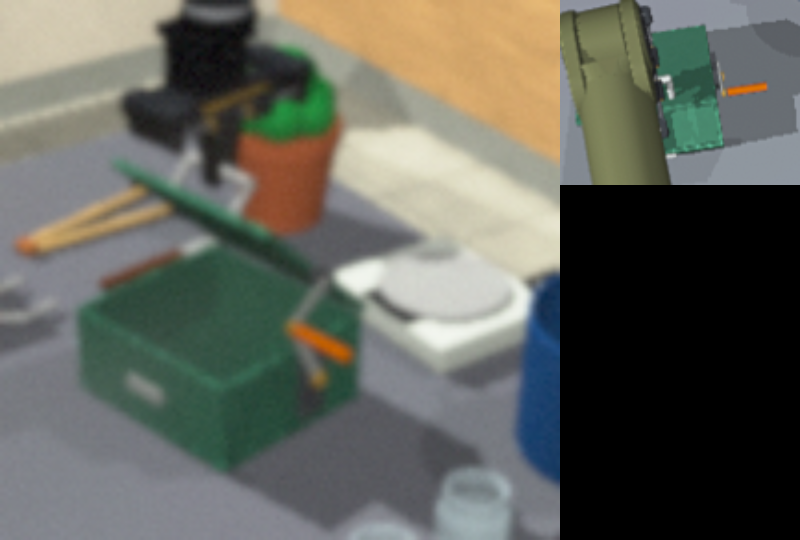

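Crop: the lid is up at about 0.79 rad, held by the fingers at crop (215,150). The stay is still bent, with its joint at crop (290,325). Geometry (foot about 29 mm below the hinge, second link about 57 mm) puts straight near 1.3 rad.

Request:
step_arm([
  {"angular": [0, 0, 0], "slide": [0, 0.0265, -0.017], "jaw": 0},
  {"angular": [0, 0, 0], "slide": [0, 0.028, -0.014], "jaw": 0},
  {"angular": [0, 0, 0], "slide": [0, 0.03, -0.01], "jaw": 0},
  {"angular": [0, 0, 0], "slide": [0, 0, 0], "jaw": 0},
])

```text
time_s: 4.9
tool_pos: [0.5877, 0.1389, 0.2665]
tool_rot: [180.0, -0.0, 100.1]
force: [-3.5, -0.2, 4.3]
grip_width: 0.0107
grasp_force: 25.0
```

```bash
cat >> h.py <<'E'
from scipy.optimize import least_squares
def report():
    o=env.get_obs(); q=W2H(np.array(o['tool_pos'])+[0,0,.016])[0]; a=np.arctan2(q[2],-q[0]); f=Rc.T@o['force']
    print('t',o['time_s'],'lid %.3f R %.1f'%(a-.2554,1e3*np.hypot(q[0],q[2])),'tang %.1f rad %.1f'%(f[0]*np.sin(a)+f[2]*np.cos(a),-f[0]*np.cos(a)+f[2]*np.sin(a)),'opening',o['grip_width'].round(4)); return a-.2554
E
python3 - <<'E'
from h import *
t=report(); g=W2H(grip())[0]
D=[(0.,-.160,-.0055),(.785,-.1184,.0428),(t,g[0],g[2])]
def res(p):
    h,l,dx,dz=p; r=[]
    for th,x,z in D:
        x+=dx;z+=dz
        P=np.array([-.1*np.cos(th),.1*np.sin(th)]); r+=[np.hypot(x+.08,z+h)-.082,np.hypot(x-P[0],z-P[1])-l]
    return np.r_[r,.5*dx,.5*dz]
s=least_squares(res,[.03,.057,0,0]); h,l=s.x[:2]; print(s.x.round(4),s.fun.round(4))
th=np.linspace(.8,1.6,1600); d=np.hypot(-.1*np.cos(th)+.08,.1*np.sin(th)+h); print('straight at',th[np.argmax(d>.082+l)])
E
```

```text
Traceback (most recent call last):
  File "h.py", line 42, in report
    print('t',o['time_s'],'lid %.3f R %.1f'%(a-.2554,1e3*np.hypot(q[0],q[2])),'tang %.1f rad %.1f'%(f[0]*np.sin(a)+f[2]*np.cos(a),-f[0]*np.cos(a)+f[2]*np.sin(a)),'opening',o['grip_width'].round(4)); return a-.2554
                                                                                                                                                                            ^^^^^^^^^^^^^^^^^^^^^
AttributeError: 'float' object has no attribute 'round'
```

```bash
sed -i "s/,'opening',o\['grip_width'\].round(4)//" h.py; cat > fit.py <<'E'
import sys
from h import *
t=report(); g=W2H(grip())[0]
D=[(0.,-.160,-.0055),(.785,-.1184,.0428),(t,g[0],g[2])]
def res(p):
    h,l,dx,dz=p; r=[]
    for th,x,z in D:
        x+=dx;z+=dz
        P=np.array([-.1*np.cos(th),.1*np.sin(th)]); r+=[np.hypot(x+.08,z+h)-.082,np.hypot(x-P[0],z-P[1])-l]
    return np.r_[r,.5*dx,.5*dz]
s=least_squares(res,[.03,.057,0,0]); h,l=s.x[:2]; print(s.x.round(4),s.fun.round(4))
th=np.linspace(.8,1.6,1600); d=np.hypot(-.1*np.cos(th)+.08,.1*np.sin(th)+h); print('straight at',th[np.argmax(d>.082+l)])
E
python3 fit.py
```

```text
t 4.9 lid 1.041 R 189.6 tang -2.2 rad 5.1
orange px [269.5 148.7] 81 [274.4 170.7] 55 world [ 0.5764 -0.0272  0.1511] gap 0.0029 hinge [-0.092  -0.1602  0.0511]
[ 0.0344  0.0568  0.0018 -0.004 ] [ 0.      0.0021 -0.0002 -0.001   0.0001 -0.0011  0.0009 -0.002 ]
straight at 1.2617886178861788
```

Request:
step_arm([
  {"angular": [0, 0, 0], "slide": [0, 0.02, -0.007], "jaw": 0},
  {"angular": [0, 0, 0], "slide": [0, 0.02, -0.004], "jaw": 0},
  {"angular": [0, 0, 0], "slide": [0, 0, 0], "jaw": 0},
  {"angular": [0, 0, 0], "slide": [0, 0, 0], "jaw": 0},
])

```text
time_s: 5.5
tool_pos: [0.6078, 0.1424, 0.2709]
tool_rot: [179.9, 0.0, 100.1]
force: [-1.8, -1.6, 5.6]
grip_width: 0.0109
grasp_force: 25.0
```

```bash
python3 fit.py
```

```text
t 5.5 lid 1.151 R 189.5 tang -1.1 rad 5.8
orange px [269.  142.5] 29 [276.8 169.1] 50 world [ 0.5933 -0.0239  0.1515] gap 0.0077 hinge [-0.0748 -0.16    0.0515]
[ 0.0355  0.0568  0.002  -0.005 ] [-0.0001  0.0022 -0.0002 -0.0005  0.0002 -0.0017  0.001  -0.0025]
straight at 1.244777986241401
```

Request:
step_arm([
  {"angular": [0, 0, 0], "slide": [0, 0.008, -0.0015], "jaw": 0},
  {"angular": [0, 0, 0], "slide": [0, 0.008, -0.0015], "jaw": 0},
  {"angular": [0, 0, 0], "slide": [0, 0, 0], "jaw": 0},
])

```text
time_s: 5.98
tool_pos: [0.6157, 0.1438, 0.272]
tool_rot: [179.9, 0.0, 100.1]
force: [-2.2, -1.4, 4.9]
grip_width: 0.0112
grasp_force: 25.0
```

```bash
python3 fit.py
```

```text
t 5.975 lid 1.193 R 189.4 tang -1.8 rad 5.2
orange px [268.5 141.6] 59 [278.1 168.3] 51 world [ 0.5975 -0.0233  0.1529] gap 0.0034 hinge [-0.0706 -0.1602  0.0529]
[ 0.0344  0.0574  0.0014 -0.0052] [ 0.0001  0.0022 -0.001  -0.0005  0.0009 -0.0018  0.0007 -0.0026]
straight at 1.270293933708568
```

Request:
step_arm([
  {"angular": [0, 0, 0], "slide": [0, 0.005, -0.0005], "jaw": 0},
  {"angular": [0, 0, 0], "slide": [0, 0.005, -0.0005], "jaw": 0},
  {"angular": [0, 0, 0], "slide": [0, 0, 0], "jaw": 0},
])

```text
time_s: 6.45
tool_pos: [0.6205, 0.1446, 0.2724]
tool_rot: [179.9, 0.0, 100.1]
force: [-1.5, -2.6, 5.8]
grip_width: 0.0114
grasp_force: 25.0
```

```bash
python3 fit.py
```

```text
t 6.45 lid 1.219 R 189.2 tang -1.4 rad 6.0
orange px [268.  140.1] 57 [278.7 168.2] 47 world [ 0.6023 -0.0217  0.1512] gap 0.0041 hinge [-0.0656 -0.1594  0.0512]
[ 0.0346  0.0572  0.0016 -0.0048] [ 0.0001  0.0021 -0.0006 -0.0007  0.0006 -0.0013  0.0008 -0.0024]
straight at 1.2662914321450907
```

Request:
step_arm([
  {"angular": [0, 0, 0], "slide": [0, 0.003, 0], "jaw": 0},
  {"angular": [0, 0, 0], "slide": [0, 0.003, 0], "jaw": 0},
  {"angular": [0, 0, 0], "slide": [0, 0, 0], "jaw": 0},
])

```text
time_s: 6.92
tool_pos: [0.6234, 0.1453, 0.2726]
tool_rot: [179.9, 0.0, 100.1]
force: [-1.2, -1.7, 5.8]
grip_width: 0.0111
grasp_force: 25.0
```

Request:
step_arm([
  {"angular": [0, 0, 0], "slide": [0, 0.003, 0], "jaw": 0},
  {"angular": [0, 0, 0], "slide": [0, 0, 0], "jaw": 0},
])

```text
time_s: 7.18
tool_pos: [0.625, 0.1455, 0.2726]
tool_rot: [179.9, 0.0, 100.1]
force: [-0.8, -1.9, 6.0]
grip_width: 0.011
grasp_force: 25.0
```

```bash
python3 fit.py
```

```text
t 7.175 lid 1.243 R 189.1 tang -0.7 rad 6.1
orange px [268.  138.2] 55 [280.1 168.4] 49 world [ 0.6087 -0.0218  0.1481] gap 0.0036 hinge [-0.0593 -0.1607  0.0481]
[ 0.0345  0.0569  0.002  -0.0038] [-0.      0.0019  0.     -0.0013 -0.     -0.0006  0.001  -0.0019]
straight at 1.2617886178861788
```

Request:
step_arm([
  {"angular": [0, 0, 0], "slide": [0, 0.003, 0], "jaw": 0},
  {"angular": [0, 0, 0], "slide": [0, 0, 0], "jaw": 0},
  {"angular": [0, 0, 0], "slide": [0, 0, 0], "jaw": 0},
])

```text
time_s: 7.65
tool_pos: [0.6267, 0.1458, 0.2726]
tool_rot: [179.9, 0.0, 100.1]
force: [-0.7, -1.7, 5.2]
grip_width: 0.0108
grasp_force: 25.0
```

Request:
step_arm([
  {"angular": [0, 0, 0], "slide": [0, 0.003, 0], "jaw": 0},
  {"angular": [0, 0, 0], "slide": [0, 0, 0], "jaw": 0},
])

```text
time_s: 7.9
tool_pos: [0.6275, 0.1459, 0.2727]
tool_rot: [180.0, 0.0, 100.1]
force: [-2.9, -1.8, 6.8]
grip_width: 0.0112
grasp_force: 25.0
```

```bash
python3 fit.py
```

```text
t 7.9 lid 1.257 R 189.0 tang -2.8 rad 7.0
orange px [267.  134.5] 77 [282.2 168.1] 39 world [ 0.6213 -0.0187  0.1433] gap 0.0027 hinge [-0.0463 -0.1598  0.0433]
[ 0.0339  0.057   0.0019 -0.0033] [ 0.0001  0.0018 -0.     -0.0016  0.     -0.0002  0.0009 -0.0017]
straight at 1.2722951844903065
```

Request:
step_arm([
  {"angular": [0, 0, 0], "slide": [0, 0, 0], "jaw": 0},
  {"angular": [0, 0, 0], "slide": [0, 0, 0], "jaw": 0},
  {"angular": [0, 0, 0], "slide": [0, 0, 0], "jaw": 0},
])

```text
time_s: 8.38
tool_pos: [0.6275, 0.146, 0.2727]
tool_rot: [180.0, 0.0, 100.1]
force: [-2.3, -2.5, 6.7]
grip_width: 0.011
grasp_force: 25.0
```

```bash
python3 fit.py; python3 - <<'E'
from h import *
a=cv2.resize(env.read_camera('side')[110:210,230:320],(540,600),interpolation=cv2.INTER_CUBIC); cv2.imwrite('pics/lock.png',a[:,:,::-1])
E
```

```text
t 8.375 lid 1.257 R 189.0 tang -2.3 rad 6.8
orange px [267.  134.5] 77 [282.2 168.1] 39 world [ 0.6213 -0.0187  0.1433] gap 0.0027 hinge [-0.0463 -0.1598  0.0433]
[ 0.0339  0.057   0.0019 -0.0034] [ 0.0001  0.0018 -0.     -0.0016  0.     -0.0002  0.0009 -0.0017]
straight at 1.2717948717948717
```

View pics/lock.png

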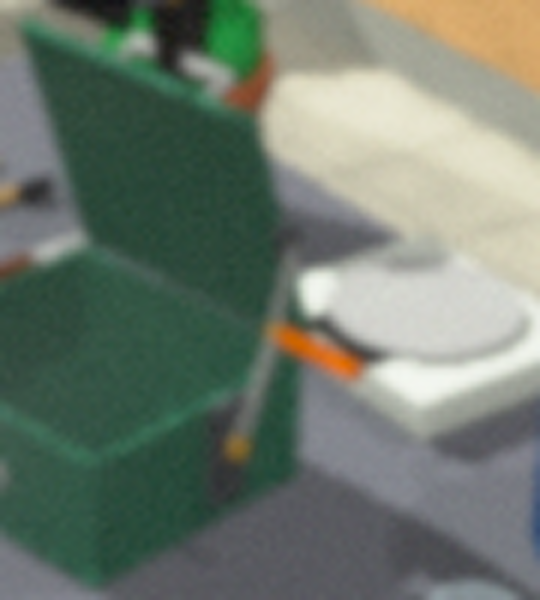

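Crop: the stay's links lie in line from (237,447) through the orange joint (275,330) to (290,245). The force has stepped up, so I test with a slight back-off to see whether it holds the lid.

Request:
step_arm([
  {"angular": [0, 0, 0], "slide": [0, -0.003, 0], "jaw": 0},
  {"angular": [0, 0, 0], "slide": [0, -0.002, 0], "jaw": 0},
  {"angular": [0, 0, 0], "slide": [0, 0, 0], "jaw": 0},
])

```text
time_s: 8.9
tool_pos: [0.6258, 0.1456, 0.2726]
tool_rot: [179.9, 0.0, 100.1]
force: [1.2, -1.7, 6.0]
grip_width: 0.0111
grasp_force: 25.0
```

```bash
python3 fit.py
```

```text
t 8.9 lid 1.248 R 189.0 tang 1.3 rad 5.9
orange px [267.  134.5] 75 [281.8 168.3] 36 world [ 0.6207 -0.0182  0.1425] gap 0.0043 hinge [-0.0468 -0.1593  0.0425]
[ 0.034   0.0567  0.0021 -0.0029] [-0.      0.0018  0.0003 -0.0017 -0.0003 -0.      0.0011 -0.0015]
straight at 1.265791119449656
```

The stay is locked: the joint stayed put and the force changed sign. Release with a small opening and rise.

Request:
step_arm([
  {"angular": [0, 0, 0], "slide": [0, 0, 0], "jaw": 0.24},
  {"angular": [0, 0, 0], "slide": [0, 0, 0], "jaw": 0.24},
  {"angular": [0, 0, 0], "slide": [0, 0, 0], "jaw": 0.24},
])

```text
time_s: 9.38
tool_pos: [0.6243, 0.1464, 0.2712]
tool_rot: [-179.9, -0.0, 100.2]
force: [-0.7, -0.4, 0.1]
grip_width: 0.0207
grasp_force: 0.0
```

```bash
python3 - <<'E'
from h import *
report(); print(env.get_obs()['grip_width'],env.get_obs()['force']); grip()
to([.503,-.407,.372],45)
E
```

```text
t 9.375 lid 1.240 R 187.8 tang -0.7 rad 0.2
0.020704593130674246 [-0.66114164 -0.36726842  0.14338504]
orange px [267.  134.5] 76 [282.2 168.2] 40 world [ 0.6213 -0.0187  0.1431] gap 0.0028 hinge [-0.0463 -0.1598  0.0431]
pos [0.6245 0.1461 0.2716] rot [-1.7995e+02 -1.0000e-02  1.0018e+02] turn [-3.000e-04  1.000e-04  3.066e-01] slide now [-1.0458 -0.4348 -0.2006] slide after turn [-0.954   0.6104 -0.2008]
```

Request:
step_arm([
  {"angular": [0, 0, 0], "slide": [0, 0, -0.1], "jaw": 0.24},
  {"angular": [0, 0, 0], "slide": [0, 0, -0.1], "jaw": 0.24},
  {"angular": [0, 0, 0.0307], "slide": [-0.1046, -0.0435, 0], "jaw": 0.24},
  {"angular": [0, 0, 0.0307], "slide": [-0.1083, -0.0333, 0], "jaw": 0.24},
  {"angular": [0, 0, 0.0307], "slide": [-0.111, -0.0228, 0], "jaw": 0.24},
  {"angular": [0, 0, 0.0307], "slide": [-0.1127, -0.012, 0], "jaw": 0.6},
  {"angular": [0, 0, 0.0307], "slide": [-0.1133, -0.0012, 0], "jaw": 0.9},
  {"angular": [0, 0, 0.0307], "slide": [-0.1129, 0.0097, 0], "jaw": 1},
  {"angular": [0, 0, 0.0307], "slide": [-0.1114, 0.0205, 0], "jaw": 1},
  {"angular": [0, 0, 0.0307], "slide": [-0.109, 0.031, 0], "jaw": 1},
])

```text
time_s: 10.72
tool_pos: [0.526, -0.298, 0.3722]
tool_rot: [180.0, -0.1, 55.8]
force: [1.2, -0.8, 0.8]
grip_width: 0.0629
grasp_force: 0.0
```

Request:
step_arm([
  {"angular": [0, 0, 0.0307], "slide": [-0.1055, 0.0413, 0], "jaw": 1},
  {"angular": [0, 0, 0.0307], "slide": [-0.101, 0.0513, 0.1], "jaw": 1},
  {"angular": [0, 0, 0], "slide": [0, 0, 0.1], "jaw": 1},
  {"angular": [0, 0, 0], "slide": [0, 0, 0], "jaw": 1},
])

```text
time_s: 11.22
tool_pos: [0.5022, -0.3958, 0.2767]
tool_rot: [-179.5, 0.0, 44.9]
force: [0.6, 1.1, 0.8]
grip_width: 0.0866
grasp_force: 0.0
```

```bash
python3 - <<'E'
from h import *
to([.503,-.407,.031],45)
ci=env.camera_info('wrist'); im=snap('wrist','w1.png'); grip()
print('pred px',proj('wrist',[[.503,-.407,.07]],ci))
hs=cv2.cvtColor(im,cv2.COLOR_RGB2HSV); w=cv2.inRange(hs,(0,0,165),(180,45,255))
for c in cv2.findContours(w,0,1)[0]:
    if cv2.contourArea(c)>200:
        q=plane('wrist',cv2.convexHull(c).reshape(-1,2),.07,ci); (x,y),r=cv2.minEnclosingCircle(q[:,:2].astype(np.float32)); print(np.round(cv2.minEnclosingCircle(c)[0]),'world',round(x,4),round(y,4),'r',round(r,4))
cv2.imwrite('pics/w1b.png',cv2.resize(im,(640,480))[:,:,::-1])
E
```

```text
pos [ 0.5022 -0.3958  0.2767] rot [-1.7954e+02  4.0000e-02  4.4860e+01] turn [-0.0026  0.0002 -0.0008] slide now [-0.0143  0.021   0.4913] slide after turn [-0.0147  0.017   0.4914]
orange px [267.  134.6] 77 [282.2 168.2] 40 world [ 0.6211 -0.0188  0.1432] gap 0.0026 hinge [-0.0465 -0.1598  0.0432]
pred px [[267.21286494 166.21289698]]
[208. 228.] world 0.3972 -0.4108 r 0.0545
[266. 163.] world 0.5037 -0.4037 r 0.0336
[140. 124.] world 0.4363 -0.2772 r 0.0455
[362.  48.] world 0.6579 -0.3863 r 0.0434
[199.  29.] world 0.5544 -0.2583 r 0.0382
```

View pics/w1b.png

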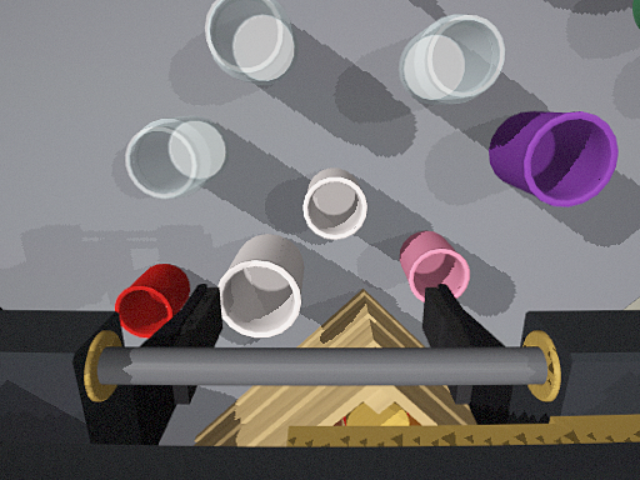

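Wrist view: the target crock's rim is at (335,208), matching my projected (0.503, -0.407). The fingers have free room left and right, so I descend and grip.

Request:
step_arm([
  {"angular": [-0.0025, 0, 0], "slide": [-0.0147, 0.018, 0.08], "jaw": 0.88},
  {"angular": [0, 0, 0], "slide": [0, 0, 0.1], "jaw": 0.88},
  {"angular": [0, 0, 0], "slide": [0, 0, 0.1], "jaw": 0.88},
  {"angular": [0, 0, 0], "slide": [0, 0, 0.09], "jaw": 0.88},
  {"angular": [0, 0, 0], "slide": [0, 0, 0.08], "jaw": 0.88},
  {"angular": [0, 0, 0], "slide": [0, 0, 0.041], "jaw": 0.88},
  {"angular": [0, 0, 0], "slide": [0, 0, 0], "jaw": 0.88},
])

```text
time_s: 12.25
tool_pos: [0.5069, -0.41, 0.0356]
tool_rot: [179.6, -0.0, 45.0]
force: [-1.1, 0.2, 0.6]
grip_width: 0.0766
grasp_force: 0.0
```

Request:
step_arm([
  {"angular": [0, 0, 0], "slide": [0, 0, 0], "jaw": 0.4},
  {"angular": [0, 0, 0], "slide": [0, 0, 0], "jaw": 0.4},
  {"angular": [0, 0, 0], "slide": [0, 0, 0], "jaw": 0.4},
], newtons=15)

```text
time_s: 12.62
tool_pos: [0.5058, -0.4103, 0.0364]
tool_rot: [179.6, -0.0, 44.9]
force: [-3.4, 2.4, 6.2]
grip_width: 0.0564
grasp_force: 14.9
```

Request:
step_arm([
  {"angular": [0, 0, 0], "slide": [0, 0, -0.02], "jaw": 0.4},
  {"angular": [0, 0, 0], "slide": [0, 0, -0.08], "jaw": 0.4},
  {"angular": [0, 0, 0], "slide": [0, 0, -0.1], "jaw": 0.4},
  {"angular": [0, 0, 0], "slide": [0, 0, -0.1], "jaw": 0.4},
  {"angular": [0, 0, 0], "slide": [0, 0, -0.08], "jaw": 0.4},
], newtons=20)

```text
time_s: 13.25
tool_pos: [0.5054, -0.4097, 0.2279]
tool_rot: [179.4, -0.0, 44.9]
force: [0.1, 0.5, -2.9]
grip_width: 0.0563
grasp_force: 19.9
```

```bash
python3 - <<'E'
from h import *
t=H2W([-.145,0,0])[0]; print(t, env.get_obs()['qpos'].round(1)); to([t[0],t[1],.225],10.2); grip()
E
```

```text
[0.49589164 0.12112271 0.1       ] [ -0.3  23.   49.2  84.7 -17.5  79.7   4.5]
pos [ 0.5054 -0.4097  0.2279] rot [ 1.794e+02 -4.000e-02  4.488e+01] turn [ 0.0032 -0.0012  0.1927] slide now [ 0.7357 -0.7656 -0.0017] slide after turn [ 0.1694 -1.0482  0.0057]
orange px [267.  134.5] 76 [282.2 168.2] 40 world [ 0.6213 -0.0187  0.1431] gap 0.0028 hinge [-0.0463 -0.1598  0.0431]
```

Request:
step_arm([
  {"angular": [0, 0, 0], "slide": [0.035, -0.0366, 0], "jaw": 0.4},
  {"angular": [0, 0, 0], "slide": [0.07, -0.073, 0], "jaw": 0.4},
  {"angular": [0, 0, 0], "slide": [0.08, -0.083, 0], "jaw": 0.4},
  {"angular": [0, 0, 0], "slide": [0.08, -0.083, 0], "jaw": 0.4},
  {"angular": [0, 0, 0], "slide": [0.08, -0.083, 0], "jaw": 0.4},
  {"angular": [0, 0, 0], "slide": [0.08, -0.083, 0], "jaw": 0.4},
  {"angular": [0, 0, 0], "slide": [0.08, -0.083, 0], "jaw": 0.4},
  {"angular": [0, 0, 0], "slide": [0.08, -0.083, 0], "jaw": 0.4},
  {"angular": [0, 0, 0], "slide": [0.08, -0.083, 0], "jaw": 0.4},
  {"angular": [0, 0, 0], "slide": [0.07, -0.075, 0], "jaw": 0.4},
])

```text
time_s: 14.6
tool_pos: [0.4943, 0.1235, 0.2212]
tool_rot: [179.6, 0.0, 45.0]
force: [1.2, -0.9, -2.7]
grip_width: 0.0561
grasp_force: 19.9
```

Request:
step_arm([
  {"angular": [0.003, -0.001, 0], "slide": [0, 0, 0], "jaw": 0.4},
  {"angular": [0, 0, 0.04], "slide": [0, 0, 0], "jaw": 0.4},
  {"angular": [0, 0, 0.052], "slide": [0, 0, 0], "jaw": 0.4},
  {"angular": [0, 0, 0.052], "slide": [0, 0, 0], "jaw": 0.4},
  {"angular": [0, 0, 0.048], "slide": [0, 0, 0], "jaw": 0.4},
  {"angular": [0, 0, 0], "slide": [0, 0, 0], "jaw": 0.4},
])

```text
time_s: 15.35
tool_pos: [0.4948, 0.1203, 0.2214]
tool_rot: [180.0, 0.3, 10.4]
force: [-0.3, 0.2, -3.0]
grip_width: 0.0563
grasp_force: 19.9
```

```bash
python3 - <<'E'
from h import *
t=H2W([-.145,0,0])[0]; print(env.get_obs()['qpos'].round(1)); to([t[0],t[1],.046],10.2)
E
```

```text
[-45.5   0.8  29.3 103.7  -0.4  75.9 -95.7]
pos [0.4948 0.1203 0.2214] rot [179.95   0.26  10.36] turn [0.0003 0.0015 0.0009] slide now [ 0.004  -0.0016  0.3508] slide after turn [ 0.0024 -0.0013  0.3508]
```

Request:
step_arm([
  {"angular": [0, 0.0015, 0], "slide": [0.003, -0.001, 0.04], "jaw": 0.4},
  {"angular": [0, 0, 0], "slide": [0, 0, 0.08], "jaw": 0.4},
  {"angular": [0, 0, 0], "slide": [0, 0, 0.08], "jaw": 0.4},
  {"angular": [0, 0, 0], "slide": [0, 0, 0.07], "jaw": 0.4},
  {"angular": [0, 0, 0], "slide": [0, 0, 0.045], "jaw": 0.4},
  {"angular": [0, 0, 0], "slide": [0, 0, 0.025], "jaw": 0.4},
  {"angular": [0, 0, 0], "slide": [0, 0, 0.005], "jaw": 0.4},
  {"angular": [0, 0, 0], "slide": [0, 0, 0], "jaw": 0.4},
])

```text
time_s: 16.35
tool_pos: [0.4973, 0.1221, 0.0504]
tool_rot: [180.0, -0.1, 10.4]
force: [0.8, -0.3, -2.9]
grip_width: 0.0564
grasp_force: 19.9
```

Request:
step_arm([
  {"angular": [0, 0, 0], "slide": [0, 0, 0.004], "jaw": 0.4},
  {"angular": [0, 0, 0], "slide": [0, 0, 0], "jaw": 0.4},
])

```text
time_s: 16.6
tool_pos: [0.497, 0.1221, 0.0482]
tool_rot: [180.0, -0.1, 10.4]
force: [0.1, -0.5, -1.3]
grip_width: 0.0562
grasp_force: 19.9
```

Request:
step_arm([
  {"angular": [0, 0, 0], "slide": [0, 0, 0.004], "jaw": 0.4},
  {"angular": [0, 0, 0], "slide": [0, 0, 0.004], "jaw": 0.4},
  {"angular": [0, 0, 0], "slide": [0, 0, 0], "jaw": 0.4},
])

```text
time_s: 16.98
tool_pos: [0.4965, 0.1219, 0.0435]
tool_rot: [180.0, -0.1, 10.3]
force: [0.5, -0.1, -2.8]
grip_width: 0.0569
grasp_force: 19.9
```

Request:
step_arm([
  {"angular": [0, 0, 0], "slide": [0, 0, 0.002], "jaw": 0.4},
  {"angular": [0, 0, 0], "slide": [0, 0, 0], "jaw": 0.4},
])

```text
time_s: 17.23
tool_pos: [0.4966, 0.122, 0.0427]
tool_rot: [180.0, -0.1, 10.3]
force: [-0.5, -0.2, -3.0]
grip_width: 0.0561
grasp_force: 19.9
```

Request:
step_arm([
  {"angular": [0, 0, 0], "slide": [0, 0, 0.002], "jaw": 0.4},
  {"angular": [0, 0, 0], "slide": [0, 0, 0], "jaw": 0.4},
])

```text
time_s: 17.48
tool_pos: [0.497, 0.1221, 0.0424]
tool_rot: [180.0, -0.1, 10.3]
force: [-2.2, -0.2, 4.2]
grip_width: 0.0566
grasp_force: 19.9
```

Request:
step_arm([
  {"angular": [0, 0, 0], "slide": [0, 0, 0.002], "jaw": 0.4},
  {"angular": [0, 0, 0], "slide": [0, 0, 0], "jaw": 0.4},
])

```text
time_s: 17.73
tool_pos: [0.4973, 0.1224, 0.0423]
tool_rot: [-180.0, -0.1, 10.3]
force: [-4.7, -0.1, 10.6]
grip_width: 0.056
grasp_force: 20.0
```

Floor contact came at the predicted height. I ease off, open and rise.

Request:
step_arm([
  {"angular": [0, 0, 0], "slide": [0, 0, -0.002], "jaw": 0.4},
  {"angular": [0, 0, 0], "slide": [0, 0, 0], "jaw": 0.75},
  {"angular": [0, 0, 0], "slide": [0, 0, 0], "jaw": 0.9},
  {"angular": [0, 0, 0], "slide": [0, 0, 0], "jaw": 0.9},
  {"angular": [0, 0, 0], "slide": [0, 0, -0.02], "jaw": 0.9},
  {"angular": [0, 0, 0], "slide": [0, 0, -0.08], "jaw": 0.9},
  {"angular": [0, 0, 0], "slide": [0, 0, -0.1], "jaw": 0.9},
  {"angular": [0, 0, 0], "slide": [0, 0, -0.1], "jaw": 0.9},
  {"angular": [0, 0, 0], "slide": [0, 0, -0.1], "jaw": 0.9},
])

```text
time_s: 18.85
tool_pos: [0.4964, 0.1218, 0.2442]
tool_rot: [-180.0, -0.1, 10.3]
force: [-0.1, -0.3, -0.4]
grip_width: 0.0784
grasp_force: 0.0
```

```bash
python3 - <<'E'
from h import *
print(env.get_obs()['grip_width']); g=grip(); im=env.read_camera('side'); w=env.read_camera('wrist')
cv2.imwrite('pics/placed.png',np.hstack([cv2.resize(im[100:220,200:320],(400,400)),cv2.resize(w,(400,300))[:,:] if 0 else cv2.copyMakeBorder(cv2.resize(w,(400,300)),0,100,0,0,cv2.BORDER_CONSTANT)])[:,:,::-1])
# stay grip point: y=-172 mm
p=H2W([W2H(g)[0][0],-.172,W2H(g)[0][2]])[0]; print('grip pt',p); to([p[0],p[1],.25],100.2)
E
```

```text
0.07840396647022173
orange px [267.  134.5] 76 [282.2 168.2] 39 world [ 0.6213 -0.0187  0.1431] gap 0.0028 hinge [-0.0463 -0.1598  0.0431]
grip pt [ 0.62344531 -0.03068877  0.1431207 ]
pos [0.497  0.1221 0.2432] rot [-179.97   -0.23   10.33] turn [ 0.0009 -0.0012 -0.4993] slide now [ 0.194   0.3459 -0.0131] slide after turn [-0.3455  0.1947 -0.0137]
```

View pics/placed.png

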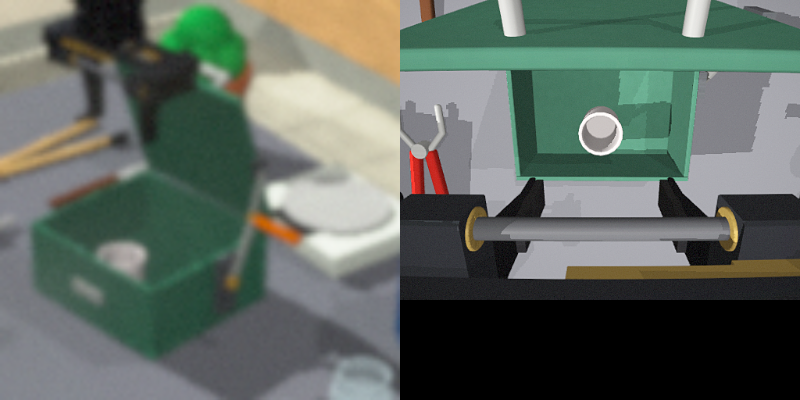

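Left crop: the crock stands upright in the case at (122,258) and the stay is straight. Wrist view: its rim at (600,133) is inside the case. Next I go round the lid's side to above the orange grip.

Request:
step_arm([
  {"angular": [0, 0, 0], "slide": [0, 0.07, -0.01], "jaw": 0.9},
  {"angular": [0, 0, 0], "slide": [0, 0.1, 0], "jaw": 0.9},
  {"angular": [0, 0, -0.025], "slide": [0, 0.1, 0], "jaw": 0.9},
  {"angular": [0, 0, -0.025], "slide": [-0.01, 0.075, 0], "jaw": 0.9},
  {"angular": [0, 0, -0.056], "slide": [0, 0, 0], "jaw": 0.9},
  {"angular": [0, 0, -0.056], "slide": [0, 0, 0], "jaw": 0.9},
  {"angular": [0, 0, -0.056], "slide": [0, 0, 0], "jaw": 0.9},
  {"angular": [0, 0, -0.056], "slide": [0, 0, 0], "jaw": 0.9},
  {"angular": [0, 0, -0.056], "slide": [0, 0, 0], "jaw": 0.9},
  {"angular": [0, 0, -0.056], "slide": [0, 0, 0], "jaw": 0.9},
])

```text
time_s: 20.3
tool_pos: [0.5244, -0.0483, 0.2452]
tool_rot: [-179.9, 0.1, 80.1]
force: [-0.2, 0.5, -0.1]
grip_width: 0.0783
grasp_force: 0.0
```

Request:
step_arm([
  {"angular": [0, 0, -0.056], "slide": [0, 0, 0], "jaw": 0.45},
  {"angular": [0, 0, -0.056], "slide": [0, 0, 0], "jaw": 0.45},
  {"angular": [0, 0, 0], "slide": [0, 0, 0], "jaw": 0.45},
])

```text
time_s: 20.68
tool_pos: [0.5245, -0.0484, 0.2454]
tool_rot: [-179.9, 0.0, 99.9]
force: [0.2, 0.1, -0.1]
grip_width: 0.0561
grasp_force: 0.0
```

```bash
cat > wb.py <<'E'
from h import *
p=H2W([-.0463,-.172,.0431])[0]; to([p[0],p[1],.124],100.2); print(env.get_obs()['qpos'].round(1))
ci=env.camera_info('wrist'); im=env.read_camera('wrist'); hs=cv2.cvtColor(im,cv2.COLOR_RGB2HSV); o=cv2.inRange(hs,(5,170,120),(18,255,255))
n,l,st,ce=cv2.connectedComponentsWithStats(o)
for k in range(1,n):
    if st[k,4]>150:
        ys,xs=np.nonzero(l==k); r=cv2.minAreaRect(np.c_[xs,ys].astype(np.float32)); b=cv2.boxPoints(r); q=plane('wrist',np.r_[[r[0]],b],.139,ci); print(np.round(r[0]),np.round(r[1]),'hinge frame centre,corners',(1e3*W2H(q)).round(1).tolist())
cv2.imwrite('pics/wb.png',im[:,:,::-1])
E
python3 wb.py
```

```text
pos [ 0.5245 -0.0484  0.2454] rot [-1.7992e+02  2.0000e-02  9.9860e+01] turn [-0.0004  0.0001 -0.0019] slide now [0.001  0.2014 0.2426] slide after turn [-0.0003  0.2011  0.2429]
[-34.1   2.3  37.8  99.8  -1.4  78.5  13.8]
[382. 175.] [18. 80.] hinge frame centre,corners [[-44.9, -161.8, 39.0], [-52.4, -196.3, 39.0], [-52.0, -128.0, 39.0], [-37.8, -129.5, 39.0], [-37.0, -198.2, 39.0]]
```

Request:
step_arm([
  {"angular": [0, 0, -0.002], "slide": [0, 0.05, 0], "jaw": 0.45},
  {"angular": [0, 0, 0], "slide": [0, 0.08, 0.03], "jaw": 0.45},
  {"angular": [0, 0, 0], "slide": [0, 0.055, 0.03], "jaw": 0.45},
  {"angular": [0, 0, 0], "slide": [0, 0.018, 0.02], "jaw": 0.45},
  {"angular": [0, 0, 0], "slide": [0, 0, 0], "jaw": 0.45},
])

```text
time_s: 21.35
tool_pos: [0.6244, -0.0305, 0.2055]
tool_rot: [-179.9, 0.0, 100.2]
force: [0.1, -0.7, 0.4]
grip_width: 0.0395
grasp_force: 0.0
```

```bash
python3 wb.py
```

```text
pos [ 0.6244 -0.0305  0.2055] rot [-1.7989e+02  4.0000e-02  1.0025e+02] turn [-0.0006  0.0002  0.0003] slide now [ 0.     -0.0015  0.1631] slide after turn [-1.000e-04 -1.800e-03  1.631e-01]
[-30.3  18.2  38.2  89.5 -11.4  76.4  19.4]
[260. 194.] [83. 19.] hinge frame centre,corners [[-45.1, -164.7, 39.0], [-51.7, -134.7, 39.0], [-38.7, -134.7, 39.0], [-38.0, -197.1, 39.0], [-52.1, -197.1, 39.0]]
```

Request:
step_arm([
  {"angular": [0, 0, 0], "slide": [0, 0.0005, 0.04], "jaw": 0.45},
  {"angular": [0, 0, 0], "slide": [0, 0, 0.06], "jaw": 0.45},
  {"angular": [0, 0, 0], "slide": [0, 0, 0.045], "jaw": 0.45},
  {"angular": [0, 0, 0], "slide": [0, 0, 0.021], "jaw": 0.45},
  {"angular": [0, 0, 0], "slide": [0, 0, 0], "jaw": 0.3},
  {"angular": [0, 0, 0], "slide": [0, 0, 0], "jaw": 0.25},
], newtons=4)

```text
time_s: 22.15
tool_pos: [0.6263, -0.0304, 0.125]
tool_rot: [179.8, 0.0, 100.3]
force: [0.1, -0.8, 0.1]
grip_width: 0.0266
grasp_force: 0.0
```

Request:
step_arm([
  {"angular": [0, 0, 0], "slide": [0, 0, 0], "jaw": 0.2},
  {"angular": [0, 0, 0], "slide": [0, 0, 0], "jaw": 0.15},
  {"angular": [0, 0, 0], "slide": [0, 0, 0], "jaw": 0.1},
], newtons=4)

```text
time_s: 22.52
tool_pos: [0.6259, -0.0303, 0.1244]
tool_rot: [179.9, 0.0, 100.3]
force: [0.0, 0.2, 0.9]
grip_width: 0.0135
grasp_force: 4.0
```

Request:
step_arm([
  {"angular": [0, 0, 0], "slide": [0, -0.002, -0.001], "jaw": 0},
  {"angular": [0, 0, 0], "slide": [0, -0.002, -0.001], "jaw": 0},
  {"angular": [0, 0, 0], "slide": [0, 0, 0], "jaw": 0},
], newtons=8)

```text
time_s: 22.9
tool_pos: [0.6242, -0.0306, 0.1252]
tool_rot: [179.9, 0.0, 100.3]
force: [2.2, -0.4, -0.9]
grip_width: 0.0138
grasp_force: 8.0
```

Request:
step_arm([
  {"angular": [0, 0, 0], "slide": [0, -0.003, -0.0015], "jaw": 0},
  {"angular": [0, 0, 0], "slide": [0, 0, 0], "jaw": 0},
])

```text
time_s: 23.15
tool_pos: [0.6226, -0.0309, 0.1261]
tool_rot: [179.9, 0.0, 100.3]
force: [2.2, -0.4, 1.5]
grip_width: 0.0136
grasp_force: 8.0
```

Request:
step_arm([
  {"angular": [0, 0, 0], "slide": [0, -0.004, -0.0016], "jaw": 0},
  {"angular": [0, 0, 0], "slide": [0, -0.004, -0.0016], "jaw": 0},
  {"angular": [0, 0, 0], "slide": [0, -0.004, -0.0014], "jaw": 0},
  {"angular": [0, 0, 0], "slide": [0, -0.004, -0.0014], "jaw": 0},
], newtons=15)

```text
time_s: 23.65
tool_pos: [0.6149, -0.0322, 0.1294]
tool_rot: [179.8, 0.0, 100.3]
force: [2.8, 0.4, 4.5]
grip_width: 0.013
grasp_force: 15.0
```

```bash
cat > st.py <<'E'
from h import *
o=env.get_obs(); q=W2H(np.array(o['tool_pos'])+[0,0,.017])[0]*1e3; f=Rc.T@o['force']
b=np.degrees(np.arctan2(q[0]+80,q[2]+33)); print('t',o['time_s'],'J',q.round(1),'beta %.1f R %.1f'%(b,np.hypot(q[0]+80,q[2]+33)),'force case',f.round(1),'rot',o['tool_rot'].round(1),'J n grip',o['grip_width'])
E
python3 st.py; python3 -c "
from h import *
grip()"
```

```text
t 23.65 J [ -55.  -172.    46.4] beta 17.5 R 83.2 force case [ 2.8 -0.1  4.5] rot [179.8   0.  100.3] J n grip 0.013034438645947843Traceback (most recent call last):
  File "<string>", line 3, in <module>
    grip()
    ~~~~^^
  File "h.py", line 37, in grip
    a,na,_=orange('top',(245,120,310,200)); b,nb,_=orange('side',(250,160,300,205)); X,e=tri('top',[a[0]],'side',[b[0]])
           ~~~~~~^^^^^^^^^^^^^^^^^^^^^^^^^
  File "h.py", line 35, in orange
    n,l,st,ce=cv2.connectedComponentsWithStats(o); k=1+np.argmax(st[1:,4]); ys,xs=np.nonzero(l==k); r=cv2.minAreaRect(np.c_[xs,ys].astype(np.float32)); return r,len(xs),im
                                                       ~~~~~~~~~^^^^^^^^^^
    return _wrapfunc(a, 'argmax', axis=axis, out=out, **kwds)
    return bound(*args, **kwds)
ValueError: attempt to get argmax of an empty sequence
```

Request:
step_arm([
  {"angular": [0, 0, 0], "slide": [0, -0.0083, -0.0024], "jaw": 0},
  {"angular": [0, 0, 0], "slide": [0, -0.0084, -0.0019], "jaw": 0},
  {"angular": [0, 0, 0], "slide": [0, -0.0085, -0.0015], "jaw": 0},
  {"angular": [0, 0, 0], "slide": [0, -0.0086, -0.0011], "jaw": 0},
  {"angular": [0, 0, 0], "slide": [0, -0.0086, -0.0006], "jaw": 0},
], newtons=40)

```text
time_s: 24.32
tool_pos: [0.5953, -0.0356, 0.134]
tool_rot: [179.7, 0.0, 100.4]
force: [3.7, 0.8, 5.6]
grip_width: 0.0131
grasp_force: 40.0
```

```bash
python3 st.py
```

```text
t 24.325 J [ -74.9 -171.8   51. ] beta 3.4 R 84.1 force case [3.8 0.1 5.6] rot [179.7   0.  100.4] J n grip 0.013105688248043191
```

Request:
step_arm([
  {"angular": [0, 0, 0], "slide": [0, -0.0086, -0.0002], "jaw": 0},
  {"angular": [0, 0, 0], "slide": [0, -0.0086, 0.0003], "jaw": 0},
  {"angular": [0, 0, 0], "slide": [0, -0.0086, 0.0007], "jaw": 0},
  {"angular": [0, 0, 0], "slide": [0, -0.0085, 0.0012], "jaw": 0},
  {"angular": [0, 0, 0], "slide": [0, -0.0085, 0.0017], "jaw": 0},
])

```text
time_s: 24.95
tool_pos: [0.5717, -0.0398, 0.1301]
tool_rot: [180.0, -0.0, 100.3]
force: [1.6, 0.6, 2.5]
grip_width: 0.0125
grasp_force: 40.0
```

```bash
python3 st.py
```

```text
t 24.95 J [ -98.9 -171.8   47.1] beta -13.3 R 82.3 force case [1.7 0.3 2.5] rot [180.   -0.  100.3] J n grip 0.012486940960819745
```

Request:
step_arm([
  {"angular": [0, 0, 0], "slide": [0, -0.0084, 0.0021], "jaw": 0},
  {"angular": [0, 0, 0], "slide": [0, -0.0083, 0.0025], "jaw": 0},
  {"angular": [0, 0, 0], "slide": [0, -0.0081, 0.003], "jaw": 0},
  {"angular": [0, 0, 0], "slide": [0, -0.008, 0.0034], "jaw": 0},
  {"angular": [0, 0, 0], "slide": [0, -0.0078, 0.0038], "jaw": 0},
  {"angular": [0, 0, 0], "slide": [0, -0.0076, 0.0042], "jaw": 0},
])

```text
time_s: 25.7
tool_pos: [0.5481, -0.044, 0.1205]
tool_rot: [180.0, -0.0, 100.4]
force: [0.7, 2.6, -0.3]
grip_width: 0.0128
grasp_force: 40.0
```

```bash
python3 st.py
```

```text
t 25.7 J [-122.9 -171.7   37.5] beta -31.3 R 82.5 force case [ 1.2  2.4 -0.3] rot [180.   -0.  100.4] J n grip 0.012761449241226911
```

Request:
step_arm([
  {"angular": [0, 0, 0], "slide": [0, -0.0073, 0.0046], "jaw": 0},
  {"angular": [0, 0, 0], "slide": [0, -0.0071, 0.005], "jaw": 0},
  {"angular": [0, 0, 0], "slide": [0, -0.0068, 0.0053], "jaw": 0},
  {"angular": [0, 0, 0], "slide": [0, -0.0065, 0.0057], "jaw": 0},
  {"angular": [0, 0, 0], "slide": [0, -0.0062, 0.006], "jaw": 0},
  {"angular": [0, 0, 0], "slide": [0, -0.0059, 0.0063], "jaw": 0},
])

```text
time_s: 26.45
tool_pos: [0.5288, -0.0477, 0.1041]
tool_rot: [180.0, 0.0, 100.3]
force: [0.4, 3.6, -0.7]
grip_width: 0.0128
grasp_force: 40.0
```

```bash
python3 st.py
```

```text
t 26.45 J [-142.5 -172.    21.1] beta -49.1 R 82.7 force case [ 1.1  3.5 -0.7] rot [180.    0.  100.3] J n grip 0.012771071566823052
```

Request:
step_arm([
  {"angular": [0, 0, 0], "slide": [0, -0.0055, 0.0066], "jaw": 0},
  {"angular": [0, 0, 0], "slide": [0, -0.0052, 0.0069], "jaw": 0},
  {"angular": [0, 0, 0], "slide": [0, -0.0048, 0.0072], "jaw": 0},
  {"angular": [0, 0, 0], "slide": [0, -0.0045, 0.0074], "jaw": 0},
])

```text
time_s: 26.95
tool_pos: [0.519, -0.0496, 0.0901]
tool_rot: [180.0, 0.0, 100.3]
force: [0.7, 3.6, -1.3]
grip_width: 0.0129
grasp_force: 40.0
```

```bash
python3 st.py; python3 - <<'E'
from h import *
im=env.read_camera('side'); cv2.imwrite('pics/low.png',cv2.resize(im[120:220,190:310],(720,600))[:,:,::-1])
E
```

```text
t 26.95 J [-152.5 -172.2    7.1] beta -61.1 R 82.8 force case [ 1.3  3.4 -1.3] rot [180.    0.  100.3] J n grip 0.012879120032655839
```

View pics/low.png

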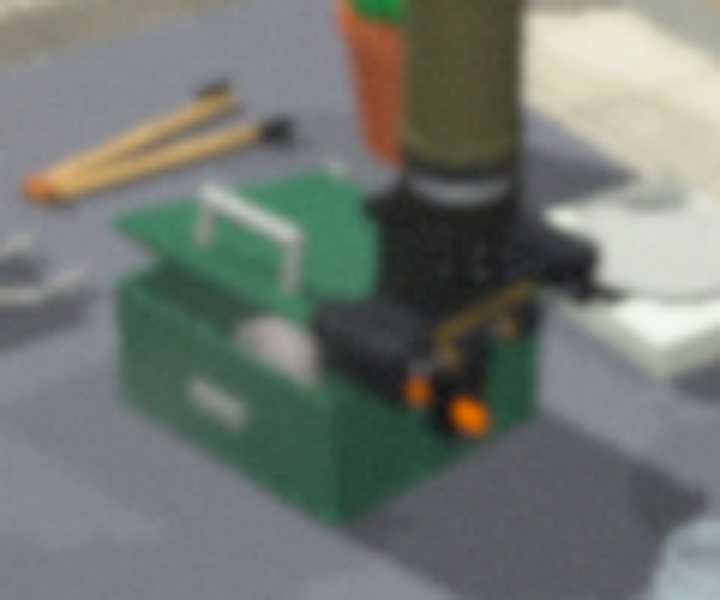

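Crop: the lid is low, about 0.25 rad open, with the bar at (250,210). The crock is upright inside at (280,350) and the fingers hold the orange grip at (465,415). I carry on slowly.

Request:
step_arm([
  {"angular": [0, 0, 0], "slide": [0, -0.0021, 0.0038], "jaw": 0},
  {"angular": [0, 0, 0], "slide": [0, -0.002, 0.0038], "jaw": 0},
  {"angular": [0, 0, 0], "slide": [0, -0.0019, 0.0039], "jaw": 0},
  {"angular": [0, 0, 0], "slide": [0, -0.0018, 0.0039], "jaw": 0},
])

```text
time_s: 27.5
tool_pos: [0.5154, -0.0503, 0.0825]
tool_rot: [179.9, 0.0, 100.3]
force: [-0.9, 3.5, -3.6]
grip_width: 0.0128
grasp_force: 40.0
```

```bash
python3 st.py
```

```text
t 27.5 J [-156.2 -172.2   -0.5] beta -66.9 R 82.8 force case [-0.3  3.6 -3.6] rot [179.9   0.  100.3] J n grip 0.012795632624314787
```

Request:
step_arm([
  {"angular": [0, 0, 0], "slide": [0, -0.0017, 0.004], "jaw": 0},
  {"angular": [0, 0, 0], "slide": [0, -0.0016, 0.004], "jaw": 0},
  {"angular": [0, 0, 0], "slide": [0, 0, 0], "jaw": 0},
])

```text
time_s: 27.88
tool_pos: [0.514, -0.0506, 0.0789]
tool_rot: [179.9, 0.0, 100.3]
force: [-0.9, 3.3, -2.3]
grip_width: 0.0126
grasp_force: 40.0
```

```bash
python3 st.py
```

```text
t 27.875 J [-157.6 -172.2   -4.1] beta -69.6 R 82.8 force case [-0.3  3.4 -2.3] rot [179.9   0.  100.3] J n grip 0.012638785914113866
```

Request:
step_arm([
  {"angular": [0, 0, 0], "slide": [0, -0.0015, 0.004], "jaw": 0},
  {"angular": [0, 0, 0], "slide": [0, -0.0013, 0.004], "jaw": 0},
  {"angular": [0, 0, 0], "slide": [0, 0, 0], "jaw": 0},
])

```text
time_s: 28.25
tool_pos: [0.5141, -0.0508, 0.0768]
tool_rot: [179.8, -0.0, 100.3]
force: [-2.2, 5.2, 11.2]
grip_width: 0.0128
grasp_force: 40.0
```

Request:
step_arm([
  {"angular": [0, 0, 0], "slide": [0, -0.001, 0.003], "jaw": 0},
  {"angular": [0, 0, 0], "slide": [0, 0, 0], "jaw": 0},
])

```text
time_s: 28.5
tool_pos: [0.5142, -0.0508, 0.076]
tool_rot: [179.7, -0.0, 100.3]
force: [-3.0, 4.7, 14.1]
grip_width: 0.0126
grasp_force: 40.0
```

```bash
python3 st.py; python3 - <<'E'
from h import *
im=env.read_camera('top'); hs=cv2.cvtColor(im,cv2.COLOR_RGB2HSV); w=cv2.inRange(hs,(0,0,140),(180,60,255)); m=np.zeros_like(w); m[170:196,200:242]=255; w&=m
c=max(cv2.findContours(w,0,1)[0],key=cv2.contourArea); print('bar top px',cv2.minAreaRect(c),'shut was (221.4,186.1)')
E
```

```text
t 28.5 J [-157.5 -172.4   -7. ] beta -71.4 R 81.7 force case [-2.1  5.2 14.1] rot [179.7  -0.  100.3] J n grip 0.012649150368739709
bar top px ((221.43638610839844, 186.08668518066406), (4.257601261138916, 29.72718048095703), 81.25383758544922) shut was (221.4,186.1)
```

The lid has seated: the bar's pixel is identical to the start, and the force has turned upward. Unload, open and rise.

Request:
step_arm([
  {"angular": [0, 0, 0], "slide": [0, 0, -0.004], "jaw": 0},
  {"angular": [0, 0, 0], "slide": [0, 0, 0], "jaw": 0},
], newtons=15)

```text
time_s: 28.8
tool_pos: [0.5137, -0.0506, 0.0765]
tool_rot: [179.7, 0.0, 100.4]
force: [1.1, 4.7, 6.1]
grip_width: 0.0135
grasp_force: 15.0
```

Request:
step_arm([
  {"angular": [0, 0, 0], "slide": [0, 0, 0], "jaw": 0.3},
  {"angular": [0, 0, 0], "slide": [0, 0, 0], "jaw": 0.45},
  {"angular": [0, 0, 0], "slide": [0, 0, 0], "jaw": 0.45},
  {"angular": [0, 0, 0], "slide": [0, 0, -0.05], "jaw": 0.45},
  {"angular": [0, 0, 0], "slide": [0, 0, -0.1], "jaw": 0.45},
  {"angular": [0, 0, 0], "slide": [0, 0, -0.1], "jaw": 0.45},
  {"angular": [0, 0, 0], "slide": [0.08, 0, -0.08], "jaw": 0.45},
  {"angular": [0, 0, 0], "slide": [-0.1, 0, 0], "jaw": 0.45},
  {"angular": [0, 0, 0], "slide": [-0.1, 0, 0], "jaw": 0.45},
  {"angular": [0, 0, 0], "slide": [-0.1, 0, 0], "jaw": 0.45},
])

```text
time_s: 30.05
tool_pos: [0.5316, -0.1607, 0.2403]
tool_rot: [179.9, 0.0, 100.4]
force: [1.1, -0.2, 0.4]
grip_width: 0.0392
grasp_force: 0.0
```

```bash
python3 - <<'E'
from h import *
o=env.get_obs(); print(o['tool_pos'],o['force']); grip()
im=env.read_camera('top'); b=env.read_camera('side'); hs=cv2.cvtColor(im,cv2.COLOR_RGB2HSV); w=cv2.inRange(hs,(0,0,140),(180,60,255)); m=np.zeros_like(w); m[180:192,203:242]=255; w&=m
c=max(cv2.findContours(w,0,1)[0],key=cv2.contourArea); print('bar top px',cv2.minAreaRect(c)[0])
cv2.imwrite('pics/end.png',np.vstack([np.hstack([cv2.resize(im,(400,300)),cv2.resize(b,(400,300))]),np.hstack([cv2.resize(im[110:210,170:303],(400,300)),cv2.resize(b[130:220,190:310],(400,300))])])[:,:,::-1])
E
```

```text
[ 0.53156528 -0.16072805  0.24031446] [ 1.13886555 -0.155091    0.43356939]
orange px [272.8 172.3] 61 [261.9 189.7] 62 world [ 0.5093 -0.0398  0.0952] gap 0.0029 hinge [-0.1603 -0.1608 -0.0048]
bar top px (221.43638610839844, 186.08668518066406)
```

View pics/end.png

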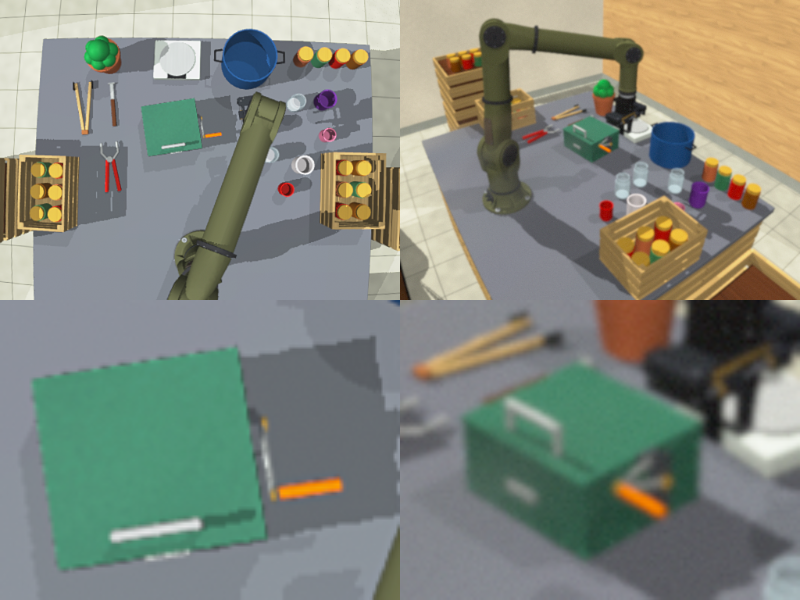

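The lid is shut, with the bar at its starting pixels and the stay folded again. The crock is inside, everything else stands as before, and the arm is clear.

```bash
python3 -c "
from cell import env
print(env.sign_off())"
```

```text
the job is handed in; nothing more can be done
None
```

The job is handed in at about 30 s of the 72 s: the lid was raised until the stay locked, the small white crock was set upright inside, and the lid was lowered by the orange grip until fully shut, with no sign of strain in the force readings and the arm left clear.

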